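# Hasp the parts chest shut and turn its staple

## Robot

A 6-joint arm with a two-finger parallel gripper is mounted at the origin on the work surface. World frame = base frame: x ahead of the robot, y to its left, z up, the work surface at z = 0. Lengths are in m, angles in rad, forces in N, time in s.
With the tool pointing down it reaches from about 0.3 to 1 m from the base axis. Payload 5.1 kg.
Tool frame: the origin (TCP) lies midway between the tips of the shut fingers; the grasp point (between the pads) lies 19 mm behind it (pinch_z is the distance from the TCP to the grasp point, in m); z points along the fingers, y is the line along which they close (so a half turn about z gives the same grasp; the last joint's range is limited). The gripper opens to 95 mm and grips with 3 to 60 N. Pads are 20 mm wide; open, the fingers measure 119 mm over their backs; the gripper's body (75 mm by 180 mm) begins 59 mm behind the grasp point.
Start: joints at [1.149, 0.124, 1.65, -0, 1.367, -0.083], TCP at [0.216, 0.613, 0.215] pointing down, gripper open.
Joint ranges: [-2.61, 2.61], [-1.02, 2.33], [0.03, 2.71], [-1.35, 4.49], [0.32, 2.68], [-2.91, 2.91]. Speed limits (rad/s): [2.57, 2.57, 3.14, 3.14, 3.14, 3.14].

## Interface

Orientations are given as a unit quaternion [x, y, z, w].
In Python, from cell import * gives the robot as it stands.
- The arm moves only by the tool arm_command, never from a script. Its argument "rows" is text: rows parted by semicolons, each of 7 numbers parted by spaces: the shift along the tool's x, y, z in m, then the turn, a rotation vector about the tool's x, y, z in degrees, then the opening in per cent of the stroke, from 0 (shut) to 100 (fully open). A call has 1 to 5 rows; each row is the pose to reach, as a shift and turn from the pose commanded when the call began, along the tool's axes at that moment; what a row does not reach only later rows make up. A row lasts 1/8 s, in which the tool goes at most 62.5 mm and 10.7 degrees, less where a joint would pass 70% of its speed; a pose out of reach is approached as far as the arm can. A call with a gripper value outside its range is refused whole. The fingers move at their own pace and stop on an object; the grip force is fixed at half the most. Time passes only in rows, so rows that repeat a pose let the fingers close. It gives the time, the measured TCP pose, the force, the opening and the grip force at its end, in the units of the state.
- state(): the state, without advancing time (a new reading comes with each control period).
- capture(name): name is "scene" or "top"; returns the picture (400x640x3 uint8, red, green, blue); there is no depth.
- calibration(name): a dict with "fx", "fy", "cx", "cy" (pixels), "origin" and "orientation" of the camera in the world. Camera axes: x right, y down, z forward; pixel columns grow to the right and rows downward; lengths in m; the calibration is good to about 2 mm. A picture is of the moment at which its call begins. calibration takes no time and is no camera call.
- job_done(): hands the job in; it is judged then, once.
The state is a dict: "time": time; "joint_positions": joint angles; "joint_velocities": joint speeds; "joint_efforts": joint torques, N m; "position": TCP position; "tool_rot": TCP orientation; "wrist_force": force on the tool from outside, world axes, zero at the start; "moment": the same for the moment, N m; "gripper_width": opening from 0.0 (shut) to 1.0 (fully open); "finger_force": force on a finger pad.
Only numpy, scipy, OpenCV 4.12 (cv2) and the standard library are available. Lean on these libraries where they do the work, as an engineer would, in place of code of your own. Each camera call takes 0.05 s, during which the arm holds its last target. There are 200 camera calls.

## Task

The lid of the plywood parts chest is down: fasten it. Swing the hasp over so that it lies flat with the ring staple standing up through its slot, then turn the staple a quarter turn, either way, so that the ring stands square across the slot. Leave the padlock, carton, spray can and bin where they are.

Things in the scene. Friction and masses are not known exactly. Their poses are not given: they have to be found in the camera images.
- chest: Fixed low plywood chest, aluminium edges: 330 mm deep (x), 320 wide (y), top 130 mm above the bench. Origin at bench height under the hasp's pin; -x is its front (staple side), y along the pin, z up. The top's front half (x -165 to -11 mm) is fixed and carries the staple; the rear half (x -8 to 165) is the lid and carries the hasp. Yaw varies widely.
- lid (a joint): The lid, hinged along the chest's rear edge: 0 = shut (as it starts), grows as its front edge rises; its own weight keeps it shut.
- hasp (a joint): Hasp hinge: 0 = leaf flat and level over the front half of the top (closed), 1.57 = leaf straight up, 2.9 = folded back over the lid. Starts at 1.75 to 2.2, leaning back over the lid. The hinge is stiff (0.14 Nm): the leaf (160 g) mostly stays where it is left and must be pushed right down.
- hasp_hinge (a point): Centre of the hasp's hinge pin (12 mm thick knuckle), on the chest's middle line, 137.5 mm above the bench; axes are the chest's, pin along y. Behind it a 3 mm thick, 50 mm wide strap is screwed to the lid up to x = 66 mm.
- hasp_tip (a point): Middle of the leaf's free end, 132.5 mm from the pin. The leaf is a flat zinc-plated steel plate 50 mm wide, 3 mm thick, level with the pin when closed (upper face then 139 mm above the bench). Slot along its middle, 16 mm wide, 74 to 119 mm from the pin; solid from 4 to 74 mm. The end has a lip turned 5 mm up (seen closed).
- staple (a joint): Turn of the ring staple about its vertical neck: 0 = ring in line with the hasp's slot (the leaf passes over it within about 0.15 of 0), +1.57 or -1.57 = ring square across the slot; positive is anticlockwise from above; stops at +2 and -2. Starts within 0.06 of 0, is stiff (0.06 Nm) and stays where it is left.
- staple_eye (a point): Centre of the staple's upright ring eye, 160 mm above the bench, 94 mm in front of the pin (chest x = -94 mm, y = 0). Ring of 10 mm round steel bar, 36 mm across outside, top at 178 mm; it lies in the point's x-z plane and is 10 mm thick along the point's y. Its 10 mm neck stands on a 62 x 64 x 6 mm base plate; closed, the leaf lies on that plate round the neck.
- padlock: Loose brass padlock, body 40 x 50 x 22 mm (85 mm long with its shackle), lying on the lid near its -y edge, its middle about 110 mm to the side of the hasp. Not needed: leave alone.
- carton: Loose cardboard carton with a red band, 150 x 90 x 55 mm, on the bench beside the chest. Leave alone.
- spray: Loose blue spray can, 52 mm diameter, 150 mm high, on the bench beside the chest. Leave alone.
- bin: Loose open blue stacking bin with brass cylinders, 130 x 100 x 70 mm, on the bench beside the chest. Leave alone.

How it is judged:
By the outcome, as a careful person would: the job done as asked, in the order asked, and still so for the second after the job is handed in, with the robot touching nothing.
It also fails if it takes over 61 s, if anything falls off the work surface, if the arm or the gripper's body presses on something with over 40 N, if the wrist force passes 120 N, or if a joint passes its speed limit or range.

## Working session

There is one attempt and no reset: what is moved stays moved. The work goes in short steps, Python scripts to look and compute and a tool call to move; the robot and the scene stay as the last step left them, time stands still between calls to the robot, and variables do not carry over. Pictures are saved under pics/ and viewed, at most 10 in all, crops included, and the job is handed in when it is done.

Besides the shell and the picture viewer there is one more tool, called after ">>>" as name(argument=value, ...) on one line, values as JSON. arm_command: Moves the arm, as the interface text tells. Its arguments: {"type":"object","properties":{"rows":{"type":"string"}},"required":["rows"]}

```bash
mkdir -p pics; ls; python3 - <<'E'
from cell import *
import cv2
for n in ("scene","top"):
    cv2.imwrite(f"pics/{n}0.png",capture(n)[:,:,::-1]); print(n,calibration(n))
print(state())
E
```

```text
pics
scene {'fx': 380.96695291402347, 'fy': 380.96695291402347, 'cx': 319.0088004484503, 'cy': 203.12415851881, 'origin': array([1.2323402 , 0.05993171, 0.83446599]), 'orientation': array([ 0.64221183,  0.67609751, -0.25749088, -0.25328752])}
top {'fx': 376.78552014278375, 'fy': 376.78552014278375, 'cx': 321.22107539399667, 'cy': 193.90058750446855, 'origin': array([0.39661621, 0.02553597, 1.02643999]), 'orientation': array([-0.69261412,  0.71251203, -0.07921943,  0.07960252])}
{'time': 0.1, 'joint_positions': array([ 1.14941331e+00,  1.24454345e-01,  1.65152121e+00,  2.29782855e-05,
        1.36750084e+00, -8.25805302e-02]), 'joint_velocities': array([ 0.00036482, -0.00150814, -0.004189  , -0.00123169, -0.00027513,
       -0.00161805]), 'joint_efforts': array([ 1.15111088e-04, -4.18882048e+01, -3.61094177e+01,  7.76800420e-02,
        4.62235312e-02, -8.44806550e-05]), 'position': array([0.2158059 , 0.61251994, 0.21351021]), 'tool_rot': array([ 1.68594413e-01,  9.85685060e-01, -9.09320657e-04, -2.45725438e-04]), 'wrist_force': array([-0.07416091, -0.42212817,  1.11921148]), 'moment': array([-0.00718289,  0.00855339, -0.02220167]), 'finger_force': 0.0, 'gripper_width': 1.0043241755668146}
```

View pics/scene0.png

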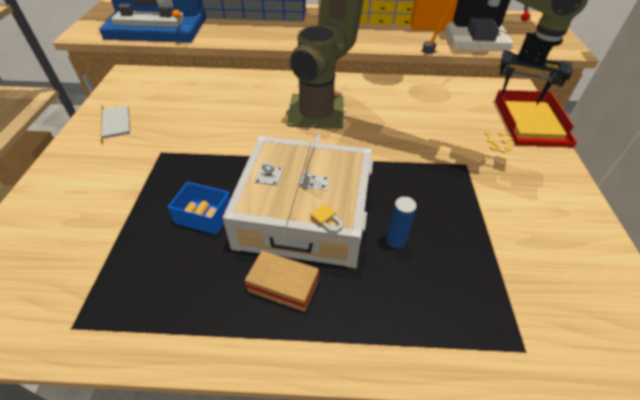

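View pics/top0.png

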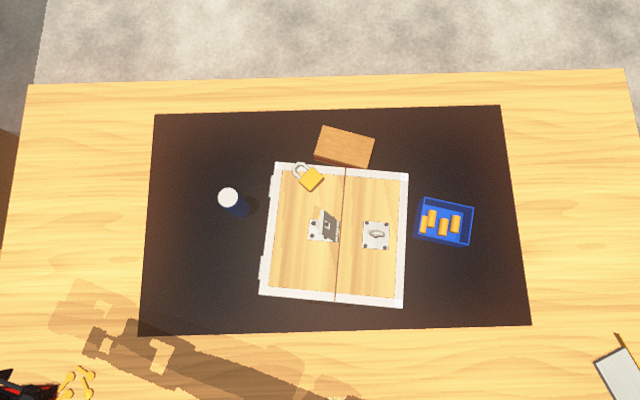

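Scene: the chest is at the centre, staple at about (268,174), hasp leaf edge-on at (317,150–180). Top: chest corners are about (275,162), (408,173), (403,307), (259,294), staple at (376,234), leaf at about (325,226).

```bash
cat > h.py <<'E'
from cell import *
import numpy as np, cv2
from scipy.spatial.transform import Rotation as R
def ray(n,u,v):
    c=calibration(n); d=R.from_quat(c['orientation']).apply([(u-c['cx'])/c['fx'],(v-c['cy'])/c['fy'],1]); return c['origin'],d
def onz(n,u,v,z):
    o,d=ray(n,u,v); return o+d*(z-o[2])/d[2]
def proj(n,p):
    c=calibration(n); q=R.from_quat(c['orientation']).inv().apply(np.asarray(p)-c['origin']); return np.array([c['cx']+c['fx']*q[0]/q[2],c['cy']+c['fy']*q[1]/q[2]])
E
python3 - <<'E'
from h import *
a=cv2.imread('pics/top0.png'); b=cv2.imread('pics/scene0.png')
for u,v in [(275,162),(408,173),(403,307),(259,294)]: print(onz('top',u,v,.13))
print('staple',onz('top',376,234,.178), onz('scene',268,168,.178))
hsv=cv2.cvtColor(a,cv2.COLOR_BGR2HSV)
m=((hsv[...,1]<45)&(hsv[...,2]>150)).astype(np.uint8); m[:150]=0;m[320:]=0;m[:,:250]=0;m[:,415:]=0
cs,_=cv2.findContours(m,0,2); c=max(cs,key=cv2.contourArea)
pts=np.array([onz('top',u,v,.13)[:2]*1000 for u,v in c[:,0]],np.float32); print(cv2.minAreaRect(pts))
A=cv2.resize(a[150:320,250:420],None,fx=3.5,fy=3.5,interpolation=2); B=cv2.resize(b[130:270,220:380],None,fx=4,fy=4,interpolation=2)
cv2.imwrite('pics/a.png',A);cv2.imwrite('pics/b.png',B)
E
```

```text
[0.68662375 0.13590283 0.13      ]
[ 0.64863116 -0.19260555  0.13      ]
[ 0.33181727 -0.15603605  0.13      ]
[0.36965593 0.17290551 0.13      ]
staple [ 0.49463344 -0.09757542  0.178     ] [ 0.52128915 -0.09534736  0.178     ]
((520.68408203125, 72.18731689453125), (179.2731475830078, 327.265625), 82.90717315673828)
```

View pics/a.png

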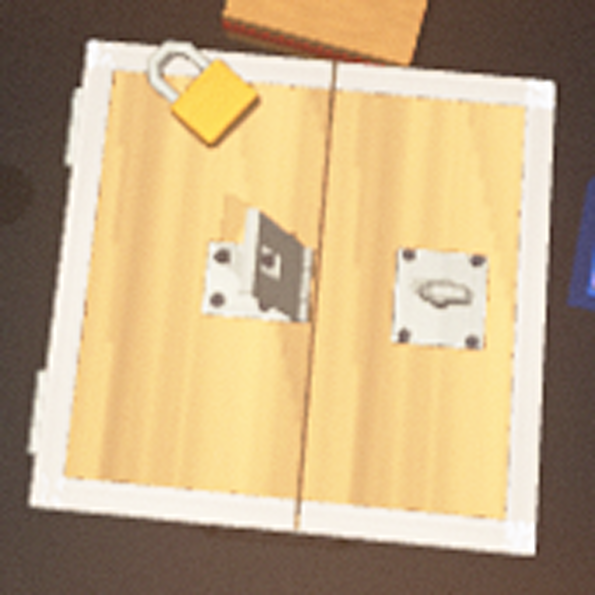

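View pics/b.png

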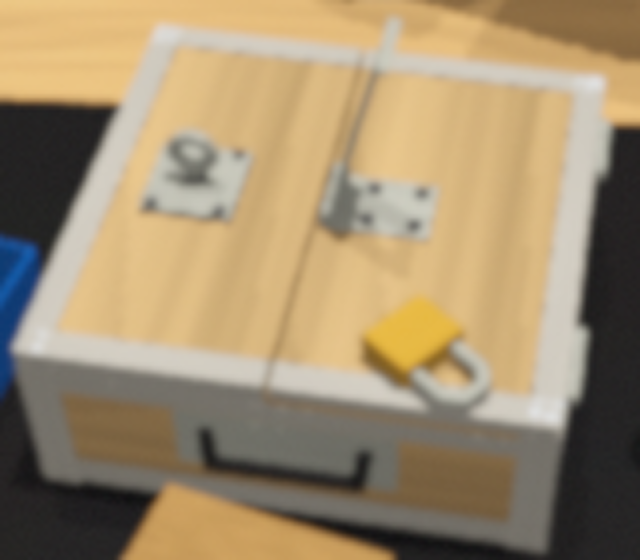

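```bash
python3 - <<'E'
from h import *
C=np.array([.5092,-.0100,0]); y=np.radians(83.4); X=np.array([np.cos(y),np.sin(y),0]); Y=np.array([-X[1],X[0],0])
W=lambda a,b,z: C+a*X+b*Y+[0,0,z]
s=3.5
print('plate c',onz('top',250+440/s,150+299/s,.136)[:2],'ring',onz('top',250+443/s,150+294/s,.165)[:2],onz('scene',220+191/4,130+157/4,.16)[:2],'pred',W(-.094,0,0)[:2])
print('strap rear corners',onz('top',250+212/s,150+243/s,.133)[:2],onz('top',250+202/s,150+314/s,.133)[:2],'pred',W(.066,-.025,0)[:2],W(.066,.025,0)[:2])
for t in (1.75,1.9,2.05,2.2):
    for b in(-.025,.025):
        p=W(.1325*-np.cos(t),b,.1375+.1325*np.sin(t)); print(t,b,(proj('top',p)-[250,150])*s,(proj('scene',p)-[220,130])*4)
print((proj('top',W(0,-.025,.1375))-[250,150])*s,(proj('top',W(0,.025,.1375))-[250,150])*s)
print('start pose goal',W(.10,0,.35),W(.1,0,.215))
E
```

```text
plate c [ 0.49612774 -0.10279117] ring [ 0.49609824 -0.10076821] [ 0.50660142 -0.09959651] pred [ 0.49839591 -0.10337704]
strap rear corners [0.53918604 0.05038587] [0.49088252 0.05819416] pred [0.54162017 0.05268917] [0.49195153 0.05843603]
1.75 -0.025 [272.95165825 208.94752401] [355.90991189  62.90668139]
1.75 0.025 [265.73048533 294.05152073] [370.69843916  10.99500518]
1.9 -0.025 [240.28782646 207.71428548] [388.3636438   73.30261898]
1.9 0.025 [232.64281817 292.20959105] [401.95307516  21.11527092]
2.05 -0.025 [209.84039567 207.50734886] [418.95379957  87.19079867]
2.05 0.025 [201.83762284 291.1215911 ] [431.38655175  34.72658691]
2.2 -0.025 [182.51647172 208.30244186] [446.80629329 104.11775561]
2.2 0.025 [174.23464275 290.7994517 ] [458.16461207  51.38861877]
[304.89967206 246.83131611] [299.10982298 320.25718114]
start pose goal [0.52069372 0.08933728 0.35      ] [0.52069372 0.08933728 0.215     ]
```

```bash
cat >> h.py <<'E'
C=np.array([.508,-.0095,0]); yaw=np.radians(83.4); X=np.array([np.cos(yaw),np.sin(yaw),0]); Y=np.array([-X[1],X[0],0])
W=lambda a,b,z: C+a*X+b*Y+[0,0,z]
def go(a,b,z,ydeg=0):
    "tool shift (mm) and turn (deg) to chest point a,b,z with tool y along chest -y turned by ydeg"
    s=state(); r=R.from_quat(s['tool_rot'])
    yw=yaw-np.pi/2+np.radians(ydeg); ty=np.array([np.cos(yw),np.sin(yw),0]); tz=np.array([0,0,-1.]); 
    T=R.from_matrix(np.c_[np.cross(ty,tz),ty,tz])
    p=W(a,b,z)-s['position']; d=s['position']-C
    print('t',s['time'],'at',[round(float(v)*1e3,1) for v in (d@X,d@Y,d[2])],'shift',(r.inv().apply(p)*1e3).round(1),'turn',(r.inv()*T).as_rotvec(True).round(1),'F',s['wrist_force'].round(1),'j6',s['joint_positions'][5].round(2),'w',s['gripper_width'].round(3))
E
python3 -c "
from h import *
go(.1,0,.35)"
```

```text
Traceback (most recent call last):
  File "h.py", line 18, in go
    print('t',s['time'],'at',[round(float(v)*1e3,1) for v in (d@X,d@Y,d[2])],'shift',(r.inv().apply(p)*1e3).round(1),'turn',(r.inv()*T).as_rotvec(True).round(1),'F',s['wrist_force'].round(1),'j6',s['joint_positions'][5].round(2),'w',s['gripper_width'].round(3))
                                                                                                                                                                                                                                         ^^^^^^^^^^^^^^^^^^^^^^^^
AttributeError: 'float' object has no attribute 'round'
```

>>> arm_command(rows="-0.46 -0.392 -0.136 0 0 77 0; -0.46 -0.392 -0.136 0 0 77 0; -0.46 -0.392 -0.136 0 0 77 0; -0.46 -0.392 -0.136 0 0 77 0; -0.46 -0.392 -0.136 0 0 77 0")

```text
time: 0.72
position: [0.3696, 0.3475, 0.2833]
tool_rot: [0.598, 0.801, -0.0, 0.0]
wrist_force: [0.5, -0.3, 0.7]
gripper_width: 0.529
finger_force: 0.0
```

```bash
python3 -c "
from h import *
go(.1,0,.35)"
```

```text
Traceback (most recent call last):
  File "h.py", line 18, in go
    print('t',s['time'],'at',[round(float(v)*1e3,1) for v in (d@X,d@Y,d[2])],'shift',(r.inv().apply(p)*1e3).round(1),'turn',(r.inv()*T).as_rotvec(True).round(1),'F',s['wrist_force'].round(1),'j6',s['joint_positions'][5].round(2),'w',s['gripper_width'].round(3))
                                                                                                                                                                                                                                         ^^^^^^^^^^^^^^^^^^^^^^^^
AttributeError: 'float' object has no attribute 'round'
```

```bash
sed -i "s/s\['gripper_width'\].round(3)/round(float(s['gripper_width']),3)/" h.py; python3 -c "
from h import *
go(.1,0,.35)"
```

```text
t 0.725 at [338.7, 178.5, 283.3] shift [-289.7   70.3  -66.7] turn [-0.   0.  23.1] F [ 0.5 -0.3  0.7] j6 0.36 w 0.529
```

>>> arm_command(rows="-0.29 0.07 -0.066 0 0 23 0; -0.29 0.07 -0.066 0 0 23 0; -0.29 0.07 -0.066 0 0 23 0; -0.29 0.07 -0.066 0 0 23 0; -0.29 0.07 -0.066 0 0 23 0")

```text
time: 1.35
position: [0.5209, 0.0901, 0.3494]
tool_rot: [0.744, 0.668, -0.0, -0.0]
wrist_force: [-0.1, -0.3, -0.3]
gripper_width: 0.024
finger_force: 0.0
```

```bash
python3 -c "
from h import *
go(.1,0,.35);go(.1,0,.215)"
```

```text
t 1.35 at [100.4, -1.4, 349.4] shift [-0.4 -1.4 -0.6] turn [-0.  -0.   0.4] F [-0.1 -0.3 -0.3] j6 0.18 w 0.024
t 1.35 at [100.4, -1.4, 349.4] shift [ -0.4  -1.4 134.4] turn [-0.  -0.   0.4] F [-0.1 -0.3 -0.3] j6 0.18 w 0.024
```

>>> arm_command(rows="0 -0.001 0.06 0 0 0.4 0; 0 -0.001 0.12 0 0 0.4 0; 0 -0.001 0.135 0 0 0.4 0; -0.03 -0.001 0.135 0 0 0.4 0; -0.05 -0.001 0.135 0 0 0.4 0")

```text
time: 1.98
position: [0.5148, 0.0422, 0.2161]
tool_rot: [0.746, 0.666, 0.001, 0.001]
wrist_force: [-0.3, 4.2, 1.3]
gripper_width: -0.0
finger_force: 1.0
```

>>> arm_command(rows="-0.02 0 0 0 0 0 0; -0.04 0 0 0 0 0 0; -0.055 0 0.003 0 0 0 0; -0.07 0 0.006 0 0 0 0; -0.08 0 0.01 0 0 0 0")

```text
time: 2.6
position: [0.5058, -0.0377, 0.2049]
tool_rot: [0.746, 0.666, 0.001, 0.001]
wrist_force: [4.3, 0.8, -1.1]
gripper_width: 0.006
finger_force: 1.9
```

```bash
python3 -c "
from h import *
go(-.045,0,.185)
cv2.imwrite('pics/c.png',np.vstack([cv2.resize(capture('top')[130:290,240:440],None,fx=2,fy=2),cv2.resize(capture('scene')[80:220,200:400],None,fx=2,fy=2)])[:,:,::-1])"
```

```text
t 2.6 at [-28.2, -1.1, 204.9] shift [-16.8  -1.1  19.9] turn [0.2 0.  0.1] F [ 4.3  0.8 -1.1] j6 -0.07 w 0.006
```

View pics/c.png

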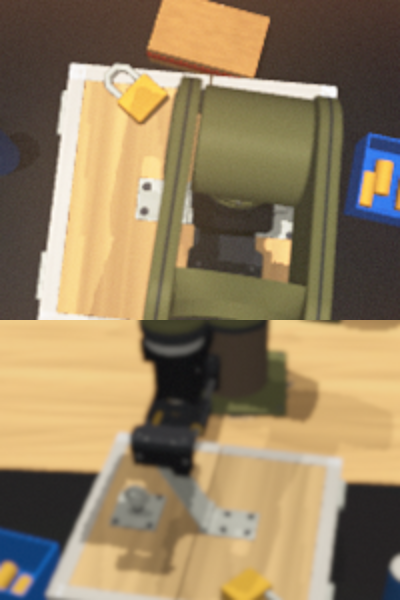

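The leaf is up off the lid and leaning forward under the fingers (lower half, from pin (210,525) up to (175,475)); ring is at (137,497).

>>> arm_command(rows="-0.008 0 0.008 0 0 0 0; -0.014 0 0.018 0 0 0 0; -0.016 0 0.03 0 0 0 0; -0.016 0 0.042 0 0 0 0; -0.016 0 0.052 0 0 0 0")

```text
time: 3.32
position: [0.5021, -0.0523, 0.1504]
tool_rot: [0.746, 0.666, -0.001, -0.001]
wrist_force: [-0.3, 0.0, 0.5]
gripper_width: 0.001
finger_force: 0.4
```

```bash
python3 -c "
from h import *
go(-.045,0,.139)"
```

```text
t 3.325 at [-43.2, 1.0, 150.4] shift [-1.8  1.  11.4] turn [-0.2 -0.   0.1] F [-0.3  0.   0.5] j6 -0.1 w 0.001
```

>>> arm_command(rows="0 0 0.004 0 0 0 0; 0 0 0.008 0 0 0 0; 0 0 0.011 0 0 0 0")

```text
time: 3.7
position: [0.5031, -0.0527, 0.1411]
tool_rot: [0.746, 0.666, 0.0, -0.0]
wrist_force: [-0.6, -0.6, 1.3]
gripper_width: 0.004
finger_force: 0.3
```

```bash
python3 -c "
from h import *
go(-.045,0,.139)
cv2.imwrite('pics/d.png',cv2.resize(capture('scene')[130:220,220:340],None,fx=5,fy=5)[:,:,::-1])"
```

```text
t 3.7 at [-43.4, -0.1, 141.1] shift [-1.6 -0.1  2.1] turn [-0.  -0.   0.1] F [-0.6 -0.6  1.3] j6 -0.1 w 0.004
```

View pics/d.png

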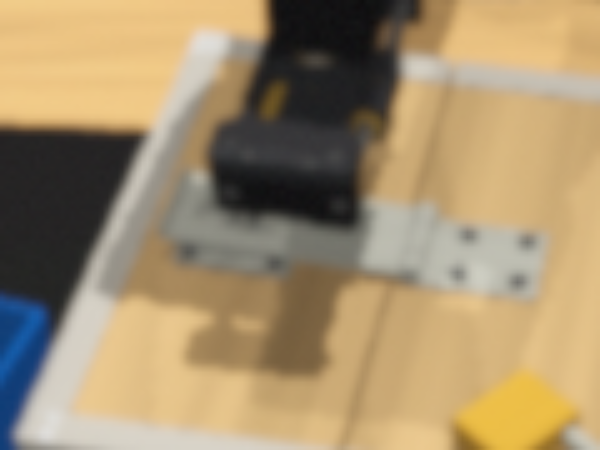

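The leaf is almost level over the staple plate (lip at about (180,205)), slightly proud of it. I'll press further.

>>> arm_command(rows="0 0 0.002 0 0 0 0; 0 0 0.004 0 0 0 0; 0 0 0.004 0 0 0 0")

```text
time: 4.12
position: [0.5033, -0.0528, 0.1391]
tool_rot: [0.746, 0.666, 0.0, 0.0]
wrist_force: [-4.7, 1.2, 8.4]
gripper_width: 0.005
finger_force: 4.2
```

>>> arm_command(rows="0 0 0.001 0 0 0 0; 0 0 0.001 0 0 0 0")

```text
time: 4.38
position: [0.5034, -0.0528, 0.1391]
tool_rot: [0.746, 0.666, 0.0, 0.0]
wrist_force: [-5.6, 1.1, 13.5]
gripper_width: 0.005
finger_force: 6.3
```

Solid contact at 139.1 mm: the leaf is flat. Next I lift, open half and go over the ring.

>>> arm_command(rows="0 0 -0.03 0 0 0 0; 0 0 -0.08 0 0 0 50; 0 0 -0.11 0 0 0 50; -0.05 0 -0.11 0 0 0 50; -0.05 0 -0.11 0 0 0 50")

```text
time: 5.0
position: [0.4975, -0.1044, 0.2469]
tool_rot: [0.747, 0.664, 0.0, 0.001]
wrist_force: [0.2, -0.4, -0.8]
gripper_width: 0.368
finger_force: 0.0
```

```bash
python3 -c "
from h import *
go(-.094,0,.149)
cv2.imwrite('pics/e.png',cv2.resize(capture('scene')[130:220,220:340],None,fx=5,fy=5)[:,:,::-1])"
```

```text
t 5.0 at [-95.5, -0.4, 246.9] shift [ 1.5 -0.6 97.9] turn [ 0.1  0.  -0.1] F [ 0.2 -0.4 -0.8] j6 -0.19 w 0.368
```

View pics/e.png

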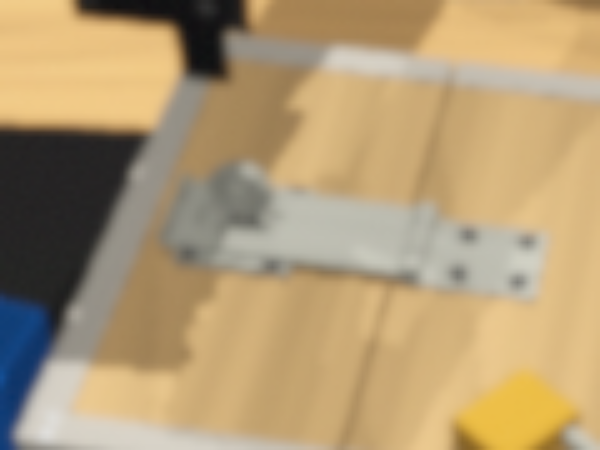

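The leaf lies flat with the ring up through the slot at (240,190). Now descend and grip.

>>> arm_command(rows="0.001 0 0.03 0 0 0 50; 0.001 0 0.06 0 0 0 50; 0.001 0 0.08 0 0 0 50; 0.001 0 0.097 0 0 0 50; 0.001 0 0.097 0 0 0 50")

```text
time: 5.68
position: [0.4968, -0.101, 0.1478]
tool_rot: [0.746, 0.666, -0.001, -0.001]
wrist_force: [0.1, -0.6, 0.1]
gripper_width: 0.503
finger_force: 0.0
```

>>> arm_command(rows="0 0 0 0 0 0 25; 0 0 0 0 0 0 10; 0 0 0 0 0 0 0; 0 0 0 0 0 0 0; 0 0 0 0 0 0 0")

```text
time: 6.3
position: [0.4993, -0.1018, 0.1498]
tool_rot: [0.746, 0.666, 0.002, 0.002]
wrist_force: [6.6, -0.6, -2.6]
gripper_width: 0.1
finger_force: 30.0
```

```bash
python3 -c "
from h import *
go(-.094,0,.149)"
```

```text
t 6.3 at [-92.6, -2.0, 149.8] shift [-1.4 -2.   0.8] turn [0.3 0.  0.1] F [ 6.6 -0.6 -2.6] j6 -0.19 w 0.1
```

Gripped (9.5 mm). I centre the tool on the ring and turn.

>>> arm_command(rows="0 0.002 0 0 0 10 0; 0 0.002 0 0 0 20 0; 0 0.002 0 0 0 30 0; 0 0.002 0 0 0 40 0; 0 0.002 0 0 0 50 0")

```text
time: 6.92
position: [0.4986, -0.1013, 0.1497]
tool_rot: [0.958, 0.285, -0.001, -0.001]
wrist_force: [-5.5, 2.2, 4.4]
gripper_width: 0.101
finger_force: 30.0
```

```bash
python3 -c "
from h import *
go(-.094,0,.149,-90)"
```

```text
t 6.925 at [-92.3, -1.2, 149.7] shift [-2.1  0.6  0.7] turn [-0.1  0.1 39.8] F [-5.5  2.2  4.4] j6 0.69 w 0.101
```

>>> arm_command(rows="0 0 0 0 0 10 0; 0 0 0 0 0 20 0; 0 0 0 0 0 30 0; 0 0 0 0 0 40 0; 0 0 0 0 0 40 0")

```text
time: 7.55
position: [0.4985, -0.1006, 0.1497]
tool_rot: [0.998, -0.057, -0.002, -0.001]
wrist_force: [-4.3, 4.0, 5.1]
gripper_width: 0.1
finger_force: 30.0
```

```bash
python3 -c "
from h import *
go(-.094,0,.149,-90)"
```

```text
t 7.55 at [-91.6, -1.0, 149.7] shift [-1.   2.4  0.7] turn [-0.1  0.2  0. ] F [-4.3  4.   5.1] j6 1.38 w 0.1
```

>>> arm_command(rows="0 0 0 0 0 0 30; 0 0 0 0 0 0 50; 0 0 0 0 0 0 50; 0 0 -0.03 0 0 0 50; 0 0 -0.08 0 0 0 50")

```text
time: 8.18
position: [0.4981, -0.1014, 0.2277]
tool_rot: [0.998, -0.057, -0.003, -0.001]
wrist_force: [0.4, 0.1, 0.5]
gripper_width: 0.49
finger_force: 0.0
```

>>> arm_command(rows="0 0 -0.06 0 0 0 50; 0 -0.05 -0.11 0 0 0 50; 0 -0.11 -0.13 0 0 0 50; 0 -0.17 -0.13 0 0 0 50; 0 -0.23 -0.13 0 0 0 50")

```text
time: 8.8
position: [0.5257, 0.1259, 0.3603]
tool_rot: [0.998, -0.057, 0.001, -0.0]
wrist_force: [0.7, 0.2, 0.8]
gripper_width: 0.499
finger_force: 0.0
```

>>> arm_command(rows="0 -0.06 0 0 0 0 50; 0 -0.12 0 0 0 0 50; 0 -0.18 0 0 0 0 50; 0 -0.24 0 0 0 0 50; 0 -0.28 0 0 0 0 50")

```text
time: 9.43
position: [0.557, 0.4049, 0.3585]
tool_rot: [0.998, -0.056, -0.0, 0.0]
wrist_force: [-0.3, -1.1, 0.6]
gripper_width: 0.5
finger_force: 0.0
```

```bash
python3 -c "
from h import *
go(-.094,0,.149,-90)
a=capture('top');b=capture('scene')
cv2.imwrite('pics/f.png',np.hstack([cv2.resize(a[195:275,290:420],None,fx=3,fy=3,interpolation=2),cv2.resize(b[135:215,220:350],None,fx=3,fy=3,interpolation=2)])[:,:,::-1])"
```

```text
t 9.425 at [417.3, -1.1, 358.5] shift [ -2.4 511.2 209.7] turn [0.  0.  0.2] F [-0.3 -1.1  0.6] j6 2.23 w 0.5
```

View pics/f.png

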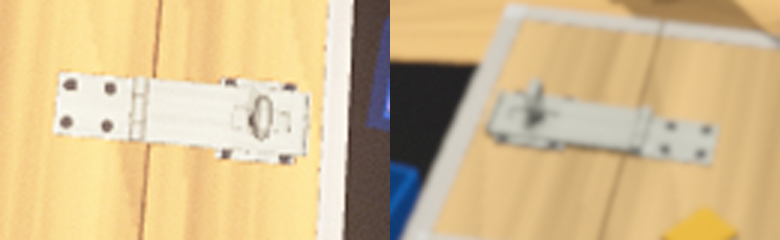

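The leaf is flat and the ring (top view, (261,117)) stands square across the slot; the padlock hasn't moved.

```bash
python3 -c "
from cell import *
print(job_done())"
```

```text
the job is handed in; nothing more can be done
None
```

The hasp is flat over the staple, the ring is turned about a quarter turn square across the slot, and the job was handed in at about 9.5 s; I touched none of the loose items, though only the padlock was in the final picture.

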